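Feed the support rod through the bench guide

TASK

Take the rod with the blue grip out of its cradle and feed it, bare end first, straight into the funnel and through the steel guide tube of the grey bench bracket until its blue collar sits in the funnel, then let go so that the tube alone carries it. Leave the rod with the orange grip in its cradle.

Things in the scene. Friction and masses are not known exactly. Their poses are not given: they have to be found in the camera images.
- blue_grip (a point): Grip of the blue rod: aluminium rod 12 mm thick, 235 mm long, 80 g, level in a low white cradle, axis 50 mm up. Round blue grip 18 mm thick, 65 mm long; blue 28 mm collar in front of it. Point on the axis: grip's rear 25 mm behind, collar's front 46 mm ahead, bare end 210 mm ahead; x points to the bare end. Upward-open notches 65 and 165 mm ahead, lips 6 mm above the axis; beside and under the grip is free.
- blue_tip (a point): Rounded bare end of the blue rod, on its axis, 210 mm ahead of the grip point; x points out of the end. The rod's centre of mass lies about 140 mm back from here (70 mm ahead of the grip point), so it is held by the grip with a firm pinch. Either of the two cradles may hold the blue rod.
- guide_mouth (a point): Centre of the funnel mouth of the fixed steel guide tube, 110 mm above the worktop; x points level along the tube into it (roughly to +y), z up. Funnel 44 mm wide inside (52 outside), narrowing over 20 mm to a 20 mm bore; tube's open far end 90 mm from the mouth. The collar's front rests about 13 mm inside the mouth, the bare end then being 177 mm past the mouth. Grey post and foot below.
- orange_grip (a point): Grip of a second rod, equal in shape but with orange grip and collar, in its own white cradle, roughly parallel to the blue rod and 0.1 m or more beside it; point and axes as on the blue rod. To be left alone.
Mind the look-alikes: they are no part of the job. Leave any red look-alike of the part that bears guide_mouth alone.

How it is judged (in metres and radians):
On the way:
1. the blue rod's bare end has entered the funnel (5 to 90 mm past the mouth, still inside the tube) (x of blue_tip in the frame of guide_mouth between 0.005 and 0.09 m and y of blue_tip in the frame of guide_mouth between -0.022 and 0.022 m and z of blue_tip in the frame of guide_mouth between -0.022 and 0.022 m), for 0.1 s.
At the end, for the whole second after the job is handed in: The blue rod lies through the guide tube, bare end more than 152 mm past the mouth (collar within 25 mm of home in the funnel), grip and bare end within 30 mm of the tube's axis, within 12 degrees of its direction; orange rod within 30 mm of its start (x of blue_tip in the frame of guide_mouth above 0.152 m and y of blue_tip in the frame of guide_mouth between -0.03 and 0.03 m and z of blue_tip in the frame of guide_mouth between -0.03 and 0.03 m and x of blue_grip in the frame of guide_mouth below -0.02 m and y of blue_grip in the frame of guide_mouth between -0.03 and 0.03 m and z of blue_grip in the frame of guide_mouth between -0.03 and 0.03 m and angle between the x axis of blue_grip and the x axis of guide_mouth, either way round below 0.21 rad and distance of orange_grip from where it was at the start of the episode below 0.03 m); the robot touches nothing.
It fails at once if the orange rod is taken out of its cradle or shoved aside (moved more than 30 mm) (distance of orange_grip from where it was at the start of the episode above 0.03 m).
It also fails if it takes over 45 s, if anything falls off the work surface, if the arm or the gripper's body presses on something with over 40 N, if the wrist force passes 120 N, or if a joint passes its speed limit or range.

ROBOT

A 6-joint arm with a two-finger parallel gripper is mounted at the origin on a cart in front of the work surface, level with it; the furniture and walls round the work are solid. World frame = base frame: x ahead of the robot, y to its left, z up, the work surface at z = 0. Lengths are in mm, angles in rad, forces in N, time in s.
With the tool pointing down it reaches from about 325 to 850 mm from the base axis. Payload 4.4 kg.
Tool frame: the origin (TCP) lies at the very end of the fingers, on their centre line; the grasp point (between the pads) lies 19 mm behind it (robot.hold_point_z is the distance from the TCP to the grasp point, in mm); z points along the fingers, y is the line along which they close (so a half turn about z gives the same grasp; the last joint's range is limited). The gripper opens to 94 mm and grips with 3 to 60 N. Pads are 16 mm wide; open, the fingers measure 119 mm over their backs; the gripper's body (75 mm by 177 mm) begins 78 mm behind the grasp point.
Start: joints at [-1.317, 0.207, 1.542, -0, 1.393, -0.15], TCP at [226.443, -528.536, 176.047] pointing down, gripper open.
Joint ranges: [-2.73, 2.73], [-0.86, 2.22], [0.23, 2.46], [-1.11, 4.25], [0.08, 2.63], [-2.82, 2.82]. Speed limits (rad/s): [2.79, 2.79, 3.14, 3.14, 3.14, 3.14].

INTERFACE

Orientations are given as a unit quaternion [x, y, z, w].
In Python, from rig import telemetry, vision, robot, models gives the robot as it stands.
- The arm moves only by the tool carry_out, never from a script. Its argument "series" is a list of rows, each an object of numbers: "ax", "ay", "az": the turn, a rotation vector about the tool's x, y, z in units of 6 degrees (1.0 is 6 degrees); "x", "y", "z": the shift along the tool's x, y, z in units of 30 mm (1.0 is 30 mm); "jaw": the opening, from 0 (shut) to 1 (fully open). In form: [{"ax": .., "ay": .., "az": .., "x": .., "y": .., "z": .., "jaw": ..}, ...]. A call has 1 to 12 rows; each row shifts and turns the commanded pose from where the row before left it, along the tool's axes as they then stand; what a row does not reach is not made up. A row lasts 1/12 s, in which the tool goes at most 41.7 mm and 7.16 degrees, less where a joint would pass 70% of its speed; a pose out of reach is approached as far as the arm can. A call is refused whole if a number of a shift passes 1 or a number of a turn 1, either way. A call with a gripper value outside its range is refused whole. The fingers move at their own pace and stop on an object; "force" is the grip in N (left out, the last holds). Time passes only in rows, so rows that do not move let the fingers close. It gives the time, the measured TCP pose, the force, the opening and the grip force at its end, in the units of the state.
- telemetry.state(): the state, without advancing time (a new reading comes with each control period).
- vision.get_image(name): name is "scene" or "top"; returns (picture, depth): 384x512x3 uint8, blue, green, red; 384x512 float32, mm along the optical axis (not along the pixel's ray), 0 where there is no reading.
- vision.get_calibration(name): a dict with "intrinsics" (3x3 intrinsics, pixels), "R" (3x3) and "t" (3): a world point X has camera coordinates R X + t. Camera axes: x right, y down, z forward; pixel columns grow to the right and rows downward; lengths in mm; the calibration is good to about 2 mm. A picture is of the moment at which its call begins. get_calibration takes no time and is no camera call.
- robot.close_job(): hands the job in; it is judged then, once.
Trained networks look in the newest picture that a camera, given by its name, has taken for a name from the list of things; names that differ only in an ending like _2 or _b are one class to them, and where a whole thing is asked for, a point or a joint stands for the part that bears it (a point fixed in the world has none). Each returns a list of dicts, best first, with "score" (0 to 1); they miss things now and then, are a little off and sometimes report something else, mostly with a low value. They report only what shows in the picture. A call takes as long as a camera call. They do not tell look-alikes from the thing itself.
- models.boxes_of(camera, target): "box" ([left, top, right, bottom] as shares, 0 to 1, of the picture: columns of its width, rows of its height, round what is visible of it).
The state is a dict: "t": time; "joints": joint angles; "qd": joint speeds; "effort": joint torques, N m; "tcp_pos": TCP position; "tcp_rot": TCP orientation; "wrist_force": force on the tool from outside, world axes, zero at the start; "torque": the same for the moment, N m; "opening": finger opening in mm; "finger_force": force on a finger pad.
Only numpy, scipy, OpenCV 4.12 (cv2) and the standard library are available. Lean on these libraries where they do the work, as an engineer would, in place of code of your own. Each camera call takes 0.05 s, during which the arm holds its last target. There are 200 camera calls.

## Working session

There is one attempt and no reset: what is moved stays moved. The work goes in short steps, Python scripts to look and compute and a tool call to move; the robot and the scene stay as the last step left them, time stands still between calls to the robot, and variables do not carry over. Pictures are saved under pics/ and viewed, at most 10 in all, crops included, and the job is handed in when it is done.

Besides the shell and the picture viewer there is one more tool, called after ">>>" as a command line: name --argument value ..., lists and objects as JSON in quotes. carry_out: Moves the arm, as the interface text tells. Its arguments: {"type":"object","properties":{"series":{"type":"array"},"force":{"type":"number"}},"required":["series"]}

```bash
mkdir -p pics; cat > h.py <<'E'
import numpy as np, cv2
from rig import telemetry, vision, robot, models
def cloud(n):
    im,d=vision.get_image(n); c=vision.get_calibration(n)
    K,R,t=[np.array(c[k],float) for k in("intrinsics","R","t")]
    v,u=np.indices(d.shape); P=np.stack([(u-K[0,2])/K[0,0]*d,(v-K[1,2])/K[1,1]*d,d],-1)
    W=(P-t.ravel())@R; W[d==0]=np.nan
    return im,W
E
python3 - <<'E'
from h import *
a=[]
for n in("scene","top"):
    im,W=cloud(n); cv2.imwrite(f"pics/{n}0.png",im); np.savez(f"{n}0.npz",im=im,W=W)
    for k in("blue_grip","guide_mouth","orange_grip"):
        print(n,k,[(round(r["score"],2),(np.array(r["box"])*[512,384,512,384]).round().tolist()) for r in models.boxes_of(n,k)])
s=telemetry.state();print(s)
E
```

```text
scene blue_grip [(0.69, [257.0, 158.0, 285.0, 173.0])]
scene guide_mouth [(0.95, [331.0, 159.0, 368.0, 182.0]), (0.66, [133.0, 173.0, 170.0, 230.0]), (0.63, [191.0, 179.0, 228.0, 233.0]), (0.63, [240.0, 199.0, 278.0, 253.0])]
scene orange_grip []
top blue_grip [(0.83, [277.0, 153.0, 356.0, 162.0])]
top guide_mouth [(0.97, [330.0, 226.0, 372.0, 260.0]), (0.74, [131.0, 132.0, 176.0, 161.0]), (0.67, [182.0, 172.0, 220.0, 206.0]), (0.6, [204.0, 218.0, 240.0, 253.0])]
top orange_grip [(0.56, [275.0, 204.0, 359.0, 211.0])]
{'t': 0.4, 'joints': array([-1.31647426e+00,  2.06761362e-01,  1.54171082e+00,  3.76600463e-05,
        1.39347734e+00, -1.50510567e-01]), 'qd': array([ 0.00081758, -0.00044177, -0.00206509,  0.00157215,  0.00033896,
       -0.0002236 ]), 'effort': array([-9.58443752e-05, -3.70367324e+01, -2.81262696e+01,  6.96936669e-02,
        3.04706523e-02, -7.53220070e-05]), 'tcp_pos': array([ 226.43857924, -528.40558004,  175.85479109]), 'tcp_rot': array([ 9.79584322e-01,  2.01033641e-01,  9.25153532e-06, -1.79156984e-04]), 'wrist_force': array([ 1.05076675, -0.77352696,  0.60885062]), 'torque': array([0.01692984, 0.03884003, 0.0555372 ]), 'finger_force': 0.0, 'opening': 93.83715700597472}
```

View pics/scene0.png

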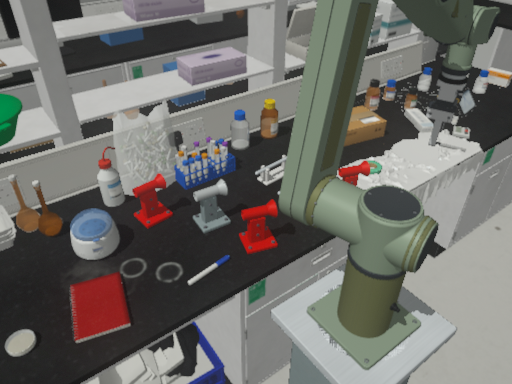

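View pics/top0.png

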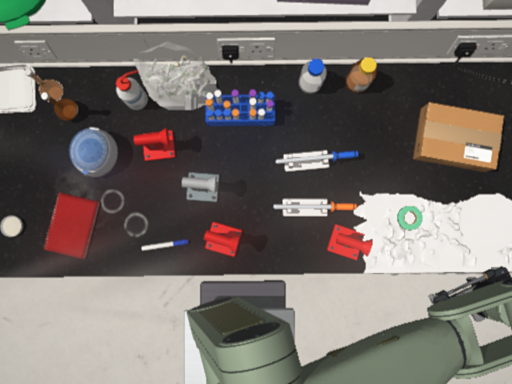

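The top view shows the grey bracket at about (200,186), with red look-alikes at (155,143), (223,238) and (348,241). The blue-grip rod is at (277–357,158) with its bare end to the left, and the orange one is at (275–357,207). The grey bracket and the blue rod fit the description, so I'll confirm them in one enlarged crop and measure.

```bash
python3 - <<'E'
from h import *
f=np.load("top0.npz"); im,W=f["im"],f["W"]
cv2.imwrite("pics/crop1.png",cv2.resize(im[135:225,170:370],None,fx=4,fy=4,interpolation=cv2.INTER_CUBIC))
hsv=cv2.cvtColor(im,cv2.COLOR_BGR2HSV)
def rep(n,box,m):
    l,t,r,b=box; M=np.zeros(m.shape,bool);M[t:b,l:r]=m[t:b,l:r]
    M&=np.isfinite(W[...,0]); P=W[M]; print(n,len(P),"min",P.min(0).round(),"max",P.max(0).round(),"med",np.median(P,0).round(1)); return P
H,S,V=hsv[...,0],hsv[...,1],hsv[...,2]
B=rep("blue",(320,145,365,165),(H>100)&(H<130)&(S>120))
def axis(P):
    c=P[:,:2].mean(0);u,s,v=np.linalg.svd(P[:,:2]-c);print(c,v[0],s)
axis(B)
O=rep("orange",(325,198,362,215),(H>5)&(H<22)&(S>120)); axis(O)
R=rep("bluerod all >40mm",(270,145,365,172),(W[...,2]>46)); axis(R)
for n,w in(("bracket>85",85),("bracket>122",122)):
    G=rep(n,(170,160,232,212),W[...,2]>w); axis(G)
for r in range(170,206): print(r,' '.join('%4.0f'%W[r,c,2] for c in range(178,224,2)))
print(W[186,180:222:4].round())
E
```

```text
blue 192 min [ 575. -359.   -5.] max [ 612. -272.   66.] med [ 590.7 -308.6   56.3]
[ 591.25342925 -308.81931109] [ 0.14025671 -0.99011517] [315.54628822 104.24588607]
orange 197 min [ 429. -348.   -6.] max [ 462. -264.   68.] med [ 442.8 -299.9   56.5]
[ 443.07849137 -299.23816368] [ 0.00102279 -0.99999948] [299.96984196 100.30675834]
bluerod all >40mm 474 min [ 560. -343.   47.] max [ 602. -111.   66.] med [ 583.3 -246.4   55.8]
[ 583.33779769 -233.3209298 ] [ 0.0817312  -0.99665441] [1468.0798118   137.42580457]
bracket>85 392 min [480.  57.  86.] max [528. 147. 137.] med [506.2  98.1 122.5]
[505.92503594  98.40028635] [0.0765191  0.99706812] [548.86428656 188.36008681]
bracket>122 217 min [484.  57. 122.] max [522. 147. 137.] med [506.6  90.2 125.1]
[506.07480414  95.27627766] [0.10785385 0.99416676] [408.66513775 110.08255939]
170   -2   -3   -3   -1    0   -1   -0    3   -3   -1   -0    3   -2   -0   -0    1    0    5    1    1    3   -1    2
171    2   -3   -3    3   -3    0   -2    7   -2   -0   -1    2    2    4    2    1    4    4   -2   -3   -0   -3   -3
172   -5    2   -2
[... 3526 characters left out ...]
    8   13   -1    8   -2
202   -1   -0   -1    1   -2   -0    2    1    0    2    3   -0    2    4    1    3    4   -1   -2   -3    2    6    2
203   -3   -6    3   -2    6    1   -4   -2    1    1   -5    1   -1    2   -3    3    2   -1    8   -6    1   -1   -2
204   -0    1    2    0   -2    3   -2    4   -1   -2    5   -1   -2   -2   -0    3    1   -1    1    4   -2    7    2
205    1   -1    5    4    5   -6    0   -1    1   -2    2    2    1    0   -2   -3    2   -4    3    3   -3    4    3
[[512. 171.  -4.]
 [499. 142. 119.]
 [499. 131. 123.]
 [499. 120. 117.]
 [499. 109. 120.]
 [498.  98. 123.]
 [499.  88. 117.]
 [498.  77. 124.]
 [497.  65. 133.]
 [509.  63.  13.]
 [510.  52.  -1.]]
```

View pics/crop1.png

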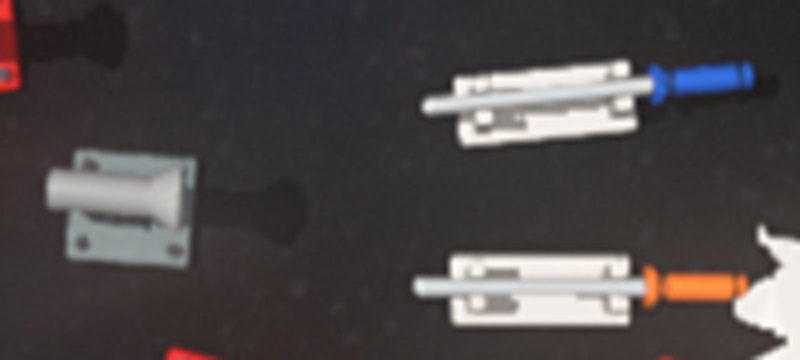

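The crop confirms it: the blue rod is on the upper cradle with its bare end to the left, and the grey bracket's funnel faces right, towards -y. Next I'll fit cylinders of the known radii to get accurate axes.

```bash
cat >> h.py <<'E'
from scipy.optimize import least_squares
def axfit(P,rad,z0=None):
    # line: x=a+b*y, z=z0 (+ free offset)+ d*y'
    ym=P[:,1].mean(); r_=rad if callable(rad) else (lambda y:rad)
    def f(p):
        x0,b,z,d=p; u=np.array([b,1,d]);u/=np.linalg.norm(u)
        q=P-np.array([x0,ym,z]); return np.linalg.norm(np.cross(q,u),axis=1)-r_(P[:,1])
    s=least_squares(f,[np.median(P[:,0]),0,z0 or np.median(P[:,2])-6,0],loss="soft_l1",f_scale=2)
    return s.x,ym,np.sqrt(np.mean(f(s.x)**2))
E
python3 - <<'E'
from h import *
for cam in("top","scene"):
    c=vision.get_calibration(cam);print(cam,"centre",(-np.array(c["R"]).T@np.array(c["t"]).ravel()).round())
f=np.load("top0.npz"); im,W=f["im"],f["W"];Z=W[...,2]
hsv=cv2.cvtColor(im,cv2.COLOR_BGR2HSV);H,S,V=[hsv[...,i].astype(int) for i in range(3)]
def sel(l,t,r,b,m):
    M=np.zeros(m.shape,bool);M[t:b,l:r]=m[t:b,l:r];return W[M&np.isfinite(Z)]
T=sel(170,160,232,212,(Z>108)); T=T[T[:,1]>85]
print("tube",len(T),axfit(T,13,110))
G=sel(330,145,365,168,(H>100)&(H<130)&(S>120)&(Z>48)); 
print("Grip y",np.percentile(G[:,1],[0,3,97,100]))
g=G[(G[:,1]<-292)]
print("grip",len(g),axfit(g,9,50))
R=sel(270,140,332,172,(Z>50)&(S<60)); R=R[R[:,1]>-255]
print("rod",len(R),"ymax",np.percentile(R[:,1],[97,100]),axfit(R,6,50))
print("mouth y", np.percentile(sel(205,170,225,200,Z>85)[:,1],[0,2,5,10]))
# funnel rim x extents
F=sel(205,165,225,200,Z>85); F=F[F[:,1]<68]; print("rim x",F[:,0].min(),F[:,0].max(),"zmax",F[:,2].max())
E
```

```text
top centre [ 369.  -37. 1395.]
scene centre [-345.  578.  841.]
tube 235 (array([ 5.08527986e+02,  9.96585783e-02,  1.11685669e+02, -8.58897693e-03]), np.float64(116.9034484588077), np.float64(2.212320610917663))
Grip y [-343.46826128 -340.41670606 -274.13292573 -272.38254083]
grip 112 (array([ 5.91282646e+02, -6.56840153e-02,  4.99507193e+01,  4.32330448e-02]), np.float64(-317.72666580961493), np.float64(1.919820256385299))
rod 258 ymax [-117.05023608 -111.26411729] (array([ 5.80073666e+02, -8.33059676e-02,  5.18168039e+01, -8.29117390e-03]), np.float64(-184.45944073239846), np.float64(3.805530890964816))
mouth y [56.52145913 56.70038001 57.37247983 59.53616033]
rim x 479.6362716571986 527.6331647065724 zmax 136.73816944674763
```

```bash
cat >> h.py <<'E'
from scipy.spatial.transform import Rotation as Ro
def togo(p,dirx):
    "tool-frame remainder in move units to TCP p, tool down with tool x along dirx"
    s=telemetry.state(); R0=Ro.from_quat(s["tcp_rot"]).as_matrix()
    x=np.array([*dirx,0.])/np.linalg.norm(dirx); z=np.array([0,0,-1.]); R1=np.c_[x,np.cross(z,x),z]
    print("t",round(s["t"],2),"tcp",s["tcp_pos"].round(1),"shift units",(R0.T@(np.array(p)-s["tcp_pos"])/30).round(2),
     "turn units",np.degrees(Ro.from_matrix(R0.T@R1).as_rotvec()/6).round(2),"after-turn shift",(R1.T@(np.array(p)-s["tcp_pos"])/30).round(2),"open",round(s["opening"],1),"ff",s["finger_force"],"wf",s["wrist_force"].round(1))
GR=[591.2,-317.5]; RD=[-.084,1]; M=np.array([502.8,57,110.]); TD=np.array([.1,1])/np.hypot(.1,1)
E
python3 -c "
from h import *
togo([*GR,120],RD)"
```

```text
t 0.4 tcp [ 226.4 -528.4  175.9] shift units [13.94 -1.67  1.86] turn units [ -0.    -0.   -11.93] after-turn shift [ 5.99 12.7   1.86] open 93.8 ff 0.0 wf [ 1.1 -0.8  0.6]
```

>>> carry_out --series '[{"x":1,"y":-0.14},{"x":1,"y":-0.14},{"x":1,"y":-0.14},{"x":1,"y":-0.14},{"x":1,"y":-0.14},{"x":1,"y":-0.14},{"x":1,"y":-0.14},{"x":1,"y":-0.14},{"x":1,"y":-0.14},{"x":1,"y":-0.14},{"x":1,"y":-0.14},{"x":1,"y":-0.14}]' --force 50

```text
$.series[0]: bad value
```

>>> carry_out --series '[{"az":-1},{"az":-1},{"az":-1},{"az":-1},{"az":-1},{"az":-1},{"az":-1},{"az":-1},{"az":-1},{"az":-1},{"az":-1},{"az":-0.9}]'

```text
$.series[0]: bad value
```

```bash
python3 -c "
from h import *
togo([*GR,120],RD)"
```

```text
t 0.4 tcp [ 226.4 -528.4  175.9] shift units [13.94 -1.67  1.86] turn units [ -0.    -0.   -11.93] after-turn shift [ 5.99 12.7   1.86] open 93.8 ff 0.0 wf [ 1.1 -0.8  0.6]
```

The rows were refused, so every field is probably required.

>>> carry_out --series '[{"ax":0,"ay":0,"az":0,"x":1,"y":-0.14,"z":0,"jaw":1},{"ax":0,"ay":0,"az":0,"x":1,"y":-0.14,"z":0,"jaw":1},{"ax":0,"ay":0,"az":0,"x":1,"y":-0.14,"z":0,"jaw":1},{"ax":0,"ay":0,"az":0,"x":1,"y":-0.14,"z":0,"jaw":1},{"ax":0,"ay":0,"az":0,"x":1,"y":-0.14,"z":0,"jaw":1},{"ax":0,"ay":0,"az":0,"x":1,"y":-0.14,"z":0,"jaw":1},{"ax":0,"ay":0,"az":0,"x":1,"y":-0.14,"z":0,"jaw":1},{"ax":0,"ay":0,"az":0,"x":1,"y":-0.14,"z":0,"jaw":1},{"ax":0,"ay":0,"az":0,"x":1,"y":-0.14,"z":0,"jaw":1},{"ax":0,"ay":0,"az":0,"x":1,"y":-0.14,"z":0,"jaw":1},{"ax":0,"ay":0,"az":0,"x":1,"y":-0.14,"z":0,"jaw":1},{"ax":0,"ay":0,"az":0,"x":1,"y":-0.14,"z":0,"jaw":1}]' --force 50

```text
t: 1.4
tcp_pos: [538.7, -339.5, 176.0]
tcp_rot: [0.98, 0.201, -0.0, 0.0]
wrist_force: [-0.2, 0.5, -0.3]
opening: 94.1
finger_force: 0.0
```

>>> carry_out --series '[{"ax":0,"ay":0,"az":-1,"x":0,"y":0,"z":0,"jaw":1},{"ax":0,"ay":0,"az":-1,"x":0,"y":0,"z":0,"jaw":1},{"ax":0,"ay":0,"az":-1,"x":0,"y":0,"z":0,"jaw":1},{"ax":0,"ay":0,"az":-1,"x":0,"y":0,"z":0,"jaw":1},{"ax":0,"ay":0,"az":-1,"x":0,"y":0,"z":0,"jaw":1},{"ax":0,"ay":0,"az":-1,"x":0,"y":0,"z":0,"jaw":1},{"ax":0,"ay":0,"az":-1,"x":0,"y":0,"z":0,"jaw":1},{"ax":0,"ay":0,"az":-1,"x":0,"y":0,"z":0,"jaw":1},{"ax":0,"ay":0,"az":-1,"x":0,"y":0,"z":0,"jaw":1},{"ax":0,"ay":0,"az":-1,"x":0,"y":0,"z":0,"jaw":1},{"ax":0,"ay":0,"az":-1,"x":0,"y":0,"z":0,"jaw":1},{"ax":0,"ay":0,"az":-0.9,"x":0,"y":0,"z":0,"jaw":1}]'

```text
t: 2.4
tcp_pos: [537.5, -340.4, 176.0]
tcp_rot: [0.676, 0.737, 0.0, -0.0]
wrist_force: [0.2, 0.1, 0.0]
opening: 93.9
finger_force: 0.0
```

```bash
python3 -c "
from h import *
togo([*GR,120],RD)"
```

```text
t 2.4 tcp [ 537.5 -340.4  176. ] shift units [0.61 1.85 1.87] turn units [-0.   -0.    0.01] after-turn shift [0.61 1.85 1.87] open 93.9 ff 0.0 wf [0.2 0.1 0. ]
```

>>> carry_out --series '[{"ax":0,"ay":0,"az":0,"x":0.31,"y":0.93,"z":0,"jaw":1},{"ax":0,"ay":0,"az":0,"x":0.3,"y":0.92,"z":0,"jaw":1},{"ax":0,"ay":0,"az":0,"x":0,"y":0,"z":0.9,"jaw":1},{"ax":0,"ay":0,"az":0,"x":0,"y":0,"z":0.9,"jaw":1},{"ax":0,"ay":0,"az":0,"x":0,"y":0,"z":0.9,"jaw":1},{"ax":0,"ay":0,"az":0,"x":0,"y":0,"z":0.9,"jaw":1},{"ax":0,"ay":0,"az":0,"x":0,"y":0,"z":0.7,"jaw":1},{"ax":0,"ay":0,"az":0,"x":0,"y":0,"z":0.53,"jaw":1},{"ax":0,"ay":0,"az":0,"x":0,"y":0,"z":0,"jaw":1},{"ax":0,"ay":0,"az":0,"x":0,"y":0,"z":0,"jaw":1}]'

```text
t: 3.23
tcp_pos: [590.5, -317.1, 30.0]
tcp_rot: [0.678, 0.735, -0.0, -0.001]
wrist_force: [-0.0, -0.4, 0.7]
opening: 94.4
finger_force: 0.0
```

```bash
python3 -c "
from h import *
togo([*GR,31],RD)
im,W=cloud('top');cv2.imwrite('pics/t1.png',cv2.resize(im[120:225,230:400],None,fx=4,fy=4))"
```

```text
t 3.23 tcp [ 590.5 -317.1   30. ] shift units [-0.01  0.02 -0.03] turn units [-0.02 -0.02 -0.04] after-turn shift [-0.01  0.02 -0.03] open 94.4 ff 0.0 wf [-0.  -0.4  0.7]
```

View pics/t1.png

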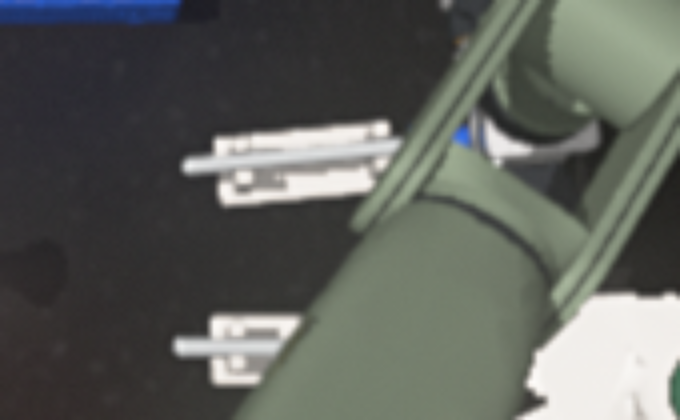

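The rod is undisturbed: its tip is at crop (188,166) and the gripper straddles the grip behind the collar at (462,138). Closing now.

>>> carry_out --series '[{"ax":0,"ay":0,"az":0,"x":0,"y":0,"z":0,"jaw":0},{"ax":0,"ay":0,"az":0,"x":0,"y":0,"z":0,"jaw":0},{"ax":0,"ay":0,"az":0,"x":0,"y":0,"z":0,"jaw":0},{"ax":0,"ay":0,"az":0,"x":0,"y":0,"z":0,"jaw":0},{"ax":0,"ay":0,"az":0,"x":0,"y":0,"z":0,"jaw":0},{"ax":0,"ay":0,"az":0,"x":0,"y":0,"z":0,"jaw":0},{"ax":0,"ay":0,"az":0,"x":0,"y":0,"z":0,"jaw":0},{"ax":0,"ay":0,"az":0,"x":0,"y":0,"z":0,"jaw":0},{"ax":0,"ay":0,"az":0,"x":0,"y":0,"z":0,"jaw":0},{"ax":0,"ay":0,"az":0,"x":0,"y":0,"z":0,"jaw":0},{"ax":0,"ay":0,"az":0,"x":0,"y":0,"z":0,"jaw":0},{"ax":0,"ay":0,"az":0,"x":0,"y":0,"z":0,"jaw":0}]' --force 55

```text
t: 4.28
tcp_pos: [591.3, -317.8, 31.1]
tcp_rot: [0.678, 0.735, -0.0, -0.0]
wrist_force: [0.7, -0.3, -0.4]
opening: 17.5
finger_force: 0.0
```

>>> carry_out --series '[{"ax":0,"ay":0,"az":0,"x":0,"y":0,"z":0,"jaw":0},{"ax":0,"ay":0,"az":0,"x":0,"y":0,"z":0,"jaw":0},{"ax":0,"ay":0,"az":0,"x":0,"y":0,"z":0,"jaw":0},{"ax":0,"ay":0,"az":0,"x":0,"y":0,"z":0,"jaw":0}]'

```text
t: 4.62
tcp_pos: [591.4, -317.8, 31.1]
tcp_rot: [0.678, 0.735, -0.0, 0.0]
wrist_force: [0.1, -0.2, 0.7]
opening: 0.4
finger_force: 0.0
```

>>> carry_out --series '[{"ax":0,"ay":0,"az":0,"x":0,"y":0,"z":-0.1,"jaw":0},{"ax":0,"ay":0,"az":0,"x":0,"y":0,"z":-0.2,"jaw":0},{"ax":0,"ay":0,"az":0,"x":0,"y":0,"z":-0.3,"jaw":0},{"ax":0,"ay":0,"az":0,"x":0,"y":0,"z":-0.3,"jaw":0},{"ax":0,"ay":0,"az":0,"x":0,"y":0,"z":-0.3,"jaw":0},{"ax":0,"ay":0,"az":0,"x":0,"y":0,"z":-0.3,"jaw":0},{"ax":0,"ay":0,"az":0,"x":0,"y":0,"z":-0.3,"jaw":0},{"ax":0,"ay":0,"az":0,"x":0,"y":0,"z":-0.2,"jaw":0},{"ax":0,"ay":0,"az":0,"x":0,"y":0,"z":0,"jaw":0},{"ax":0,"ay":0,"az":0,"x":0,"y":0,"z":0,"jaw":0}]'

```text
t: 5.45
tcp_pos: [591.7, -317.9, 91.9]
tcp_rot: [0.678, 0.735, 0.0, 0.001]
wrist_force: [-0.5, -1.0, 1.0]
opening: 0.2
finger_force: 0.0
```

```bash
cat >> h.py <<'E'
def pre(d): return [*(M[:2]-TD*d),91]   # TCP with grip point d behind the mouth
def rodfit(cam="top"):
    "rod part well ahead of the gripper, found near where the grip says it is"
    im,W=cloud(cam); s=telemetry.state(); R=Ro.from_quat(s["tcp_rot"]).as_matrix()
    L=(W-(s["tcp_pos"]-19*R[:,2]))@R; z=-L[...,2]
    m=(L[...,0]>70)&(L[...,0]<225)&(abs(L[...,1])<30)&(abs(z)<40)
    P=W[m]; p,ym,e=axfit(P,6,np.median(P[:,2])-5); yt=np.percentile(P[:,1],98)
    print("rod n",len(P),"slope x",p[1].round(3),"slope z",p[3].round(3),"rms",e.round(1),"tip",[(p[0]+p[1]*(yt-ym)).round(1),yt.round(1),(p[2]+p[3]*(yt-ym)).round(1)],"mid",p[0].round(1),ym.round(1),p[2].round(1))
    return im
E
python3 -c "
from h import *
togo(pre(250),TD)
im=rodfit();cv2.imwrite('pics/t2.png',im)"
```

```text
t 5.45 tcp [ 591.7 -317.9   91.9] shift units [ 4.5  -3.44  0.02] turn units [0.01 0.01 1.72] after-turn shift [ 3.81 -4.19  0.03] open 0.2 ff 0.0 wf [-0.5 -1.   1. ]
  return _methods._mean(a, axis=axis, dtype=dtype,
  ret = ret.dtype.type(ret / rcount)
h.py:12: RuntimeWarning: Mean of empty slice.
  ym=P[:,1].mean(); r_=rad if callable(rad) else (lambda y:rad)
Traceback (most recent call last):
  File "h.py", line 32, in rodfit
    P=W[m]; p,ym,e=axfit(P,6,np.median(P[:,2])-5); yt=np.percentile(P[:,1],98)
                   ~~~~~^^^^^^^^^^^^^^^^^^^^^^^^^
  File "h.py", line 16, in axfit
    s=least_squares(f,[np.median(P[:,0]),0,z0 or np.median(P[:,2])-6,0],loss="soft_l1",f_scale=2)
ValueError: Initial guess is outside of provided bounds
```

The fingers closed on nothing, so I'll look.

```bash
python3 - <<'E'
from h import *
im,W=cloud("top"); b,_=vision.get_image("scene")
c=cv2.resize(im[120:225,230:400],None,fx=3,fy=3); s=cv2.resize(b[130:270,200:400],None,fx=3,fy=3)[:315]
s=cv2.resize(b[140:230,200:370],None,fx=3,fy=3)
cv2.imwrite("pics/t3.png",np.vstack([c,s]))
d=np.load("top0.npz")
hsv=cv2.cvtColor(im,cv2.COLOR_BGR2HSV); Z=W[...,2]
m=np.zeros(Z.shape,bool); m[140:172,270:325]=True; m&=(Z>48)&(hsv[...,1]<60)&(Z<75)
print(W[m][:,1].max(), axfit(W[m],6,50))
E
```

```text
-111.2826674494315 (array([ 5.79674920e+02, -1.02026873e-01,  5.26100237e+01,  1.10802798e-02]), np.float64(-179.3981961315261), np.float64(3.7840200194405553))
```

View pics/t3.png

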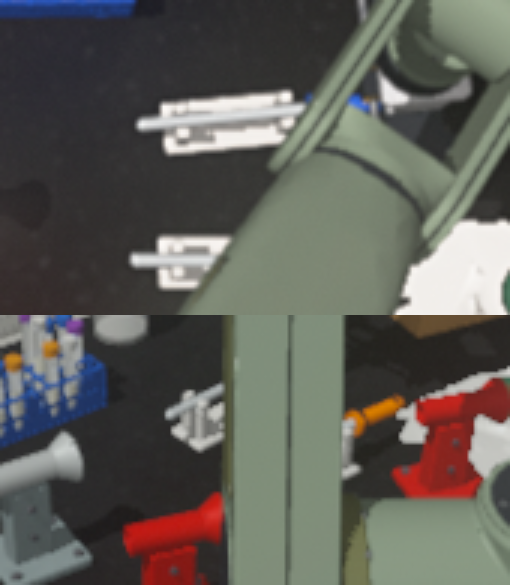

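```bash
python3 - <<'E'
from h import *
for n in("top","scene"):
    im,W=cloud(n); H,S,V=[cv2.cvtColor(im,cv2.COLOR_BGR2HSV)[...,i].astype(int) for i in range(3)]
    m=(H>100)&(H<130)&(S>120)&(abs(W[...,0]-590)<50)&(abs(W[...,1]+310)<60)
    print(n,m.sum(),np.nanmin(W[m],0).round(),np.nanmax(W[m],0).round(),np.nanmedian(W[m],0).round()) if m.sum() else print(n,"none")
    f=(abs(W[...,0]-590)<70)&(abs(W[...,1]+318)<50)&(W[...,2]>85)&(W[...,2]<200); P=W[f]
    if len(P): 
        for a in range(80,200,20):
            q=P[(P[:,2]>=a)&(P[:,2]<a+20)]
            if len(q): print(n,a,len(q),q.min(0).round(),q.max(0).round())
    if n=="top":
        print(im[148:166,338:366].tolist()[8])
        cv2.imwrite("pics/t4.png",cv2.resize(im[135:180,320:380],None,fx=12,fy=12,interpolation=cv2.INTER_NEAREST))
E
```

```text
top 24 [ 586. -340.    1.] [ 610. -272.   62.] [ 594. -319.   57.]
top 120 3 [ 578. -323.  129.] [ 579. -309.  140.]
[[91, 104, 96], [104, 120, 110], [128, 149, 137], [135, 158, 145], [126, 147, 135], [97, 112, 104], [98, 114, 106], [143, 168, 156], [151, 180, 166], [147, 171, 157], [152, 162, 146], [161, 148, 128], [172, 127, 100], [174, 102, 68], [161, 90, 64], [141, 127, 124], [167, 170, 172], [127, 121, 120], [96, 66, 55], [79, 70, 67], [140, 141, 142], [195, 196, 197], [168, 170, 171], [105, 107, 108], [82, 84, 84], [84, 85, 86], [83, 84, 85], [82, 84, 85]]
scene none
```

View pics/t4.png

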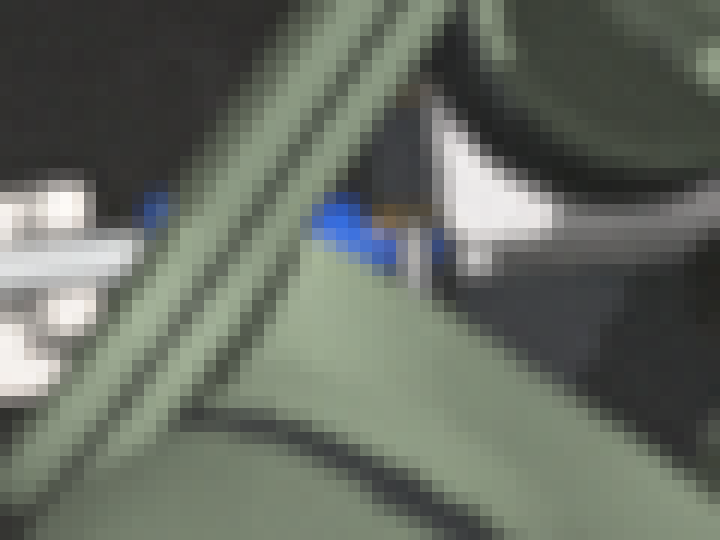

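```bash
python3 - <<'E'
from h import *
print("hold",robot.hold_point_z)
c=vision.get_calibration("top");K,R,t=[np.array(c[k],float) for k in("intrinsics","R","t")]
for X in([591.7,-317.9,92],[591.7,-317.9,111],[591.7,-317.9,190],[591.2,-317.5,50],[593.2,-343,50],[586,-277,50]):
    q=K@(R@X+t.ravel()); print(X,(q[:2]/q[2]).round(1))
im,W=cloud("top")
for r in range(144,160): print(r,[tuple(int(x) if x==x else -1 for x in W[r,c]) for c in range(346,360,1)][::2])
s=telemetry.state();print(s["joints"].round(3),s["opening"])
E
```

```text
hold 18.8
[591.7, -317.9, 92] [351.  151.8]
[591.7, -317.9, 111] [352.4 150.6]
[591.7, -317.9, 190] [359.  145.3]
[591.2, -317.5, 50] [347.8 154.5]
[593.2, -343, 50] [356.6 153.7]
[586, -277, 50] [333.7 156.5]
144 [(530, -213, 534), (531, -218, 532), (531, -222, 530), (585, -288, 243), (586, -294, 237), (573, -284, 304), (571, -286, 313)]
145 [(528, -213, 534), (529, -217, 532), (528, -221, 535), (582, -288, 241), (582, -293, 243), (572, -285, 299), (569, -286, 314)]
146 [(526, -213, 535), (527, -217, 534), (527, -221, 532), (581, -289, 239), (580, -293, 240), (569, -284, 302), (567, -287, 310)]
147 [(524, -213, 535), (525, -217, 533), (579, -284, 236), (577, -288, 242), (578, -293, 241), (567, -285, 297), (566, -288, 305)]
148 [(523, -213, 535), (523, -217, 533), (577, -285, 232), (575, -288, 241), (574, -292, 246), (565, -285, 297), (563, -288, 306)]
149 [(520, -213, 537), (521, -217, 534), (574, -285, 233), (573, -288, 239), (572, -292, 243), (562, -284, 301), (561, -288, 303)]
150 [(519, -213, 536), (612, -328, 3), (571, -285, 234), (570, -287, 244), (570, -293, 242), (569, -296,
[... 551 characters left out ...]
 -212, 536), (588, -316, 56), (588, -321, 59), (588, -327, 59), (559, -294, 234), (587, -338, 62), (548, -289, 299)]
156 [(508, -213, 533), (508, -216, 535), (585, -322, 55), (585, -328, 56), (557, -295, 230), (585, -339, 57), (552, -298, 260)]
157 [(506, -213, 534), (506, -216, 534), (506, -220, 534), (584, -330, 45), (554, -294, 233), (554, -299, 232), (550, -298, 257)]
158 [(504, -213, 533), (504, -216, 534), (504, -219, 537), (503, -223, 539), (551, -293, 238), (552, -300, 229), (547, -298, 259)]
159 [(502, -213, 535), (502, -216, 535), (501, -219, 540), (502, -223, 538), (502, -226, 538), (549, -299, 234), (545, -298, 259)]
[-0.622  0.479  1.364  0.     1.3   -0.702] 0.29463901262933323
```

The arm and grip are both where they should be, so either the fingers slipped past the rod or it popped out. I'll retry: reopen, descend, and close in stages while watching the opening and forces.

>>> carry_out --series '[{"ax":0,"ay":0,"az":0,"x":0,"y":0,"z":0,"jaw":0.6},{"ax":0,"ay":0,"az":0,"x":0,"y":0,"z":0,"jaw":0.6},{"ax":0,"ay":0,"az":0,"x":0,"y":0,"z":0,"jaw":0.6},{"ax":0,"ay":0,"az":0,"x":0,"y":0,"z":0,"jaw":0.6},{"ax":0,"ay":0,"az":0,"x":0,"y":0,"z":0,"jaw":0.6},{"ax":0,"ay":0,"az":0,"x":0,"y":0,"z":0,"jaw":0.6},{"ax":0,"ay":0,"az":0,"x":0,"y":0,"z":0,"jaw":0.6},{"ax":0,"ay":0,"az":0,"x":0,"y":0,"z":0,"jaw":0.6},{"ax":0,"ay":0,"az":0,"x":0,"y":0,"z":0,"jaw":0.6}]'

```text
t: 6.5
tcp_pos: [591.4, -317.7, 91.2]
tcp_rot: [0.678, 0.735, 0.0, 0.0]
wrist_force: [-0.5, -1.0, 0.6]
opening: 55.2
finger_force: 0.0
```

>>> carry_out --series '[{"ax":0,"ay":0,"az":0,"x":0,"y":0,"z":0.5,"jaw":0.6},{"ax":0,"ay":0,"az":0,"x":0,"y":0,"z":0.5,"jaw":0.6},{"ax":0,"ay":0,"az":0,"x":0,"y":0,"z":0.5,"jaw":0.6},{"ax":0,"ay":0,"az":0,"x":0,"y":0,"z":0.3,"jaw":0.6},{"ax":0,"ay":0,"az":0,"x":0,"y":0,"z":0.2,"jaw":0.6},{"ax":0,"ay":0,"az":0,"x":0,"y":0,"z":0,"jaw":0.22},{"ax":0,"ay":0,"az":0,"x":0,"y":0,"z":0,"jaw":0.22},{"ax":0,"ay":0,"az":0,"x":0,"y":0,"z":0,"jaw":0.22},{"ax":0,"ay":0,"az":0,"x":0,"y":0,"z":0,"jaw":0.22},{"ax":0,"ay":0,"az":0,"x":0,"y":0,"z":0,"jaw":0.22},{"ax":0,"ay":0,"az":0,"x":0,"y":0,"z":0,"jaw":0.22}]' --force 25

```text
t: 7.42
tcp_pos: [591.8, -318.0, 32.0]
tcp_rot: [0.678, 0.735, 0.0, 0.001]
wrist_force: [0.4, 0.6, -1.2]
opening: 21.8
finger_force: 0.0
```

>>> carry_out --series '[{"ax":0,"ay":0,"az":0,"x":0,"y":0,"z":0,"jaw":0.1},{"ax":0,"ay":0,"az":0,"x":0,"y":0,"z":0,"jaw":0.1},{"ax":0,"ay":0,"az":0,"x":0,"y":0,"z":0,"jaw":0.1}]'

```text
t: 7.67
tcp_pos: [591.3, -317.7, 31.2]
tcp_rot: [0.678, 0.735, 0.0, 0.0]
wrist_force: [0.5, 0.0, -0.4]
opening: 9.6
finger_force: 0.0
```

```bash
python3 - <<'E'
from h import *
togo([*GR,31],RD)
im,W=cloud("top"); b,_=vision.get_image("scene")
cv2.imwrite("pics/t5.png",np.hstack([cv2.resize(im[130:180,270:370],None,fx=4,fy=4),cv2.resize(b[120:170,240:340],None,fx=4,fy=4)]))
hsv=cv2.cvtColor(im,cv2.COLOR_BGR2HSV); Z=W[...,2]
m=np.zeros(Z.shape,bool); m[140:172,270:325]=True; m&=(Z>48)&(hsv[...,1]<60)&(Z<75)
print(W[m][:,1].max(), axfit(W[m],6,50))
E
```

```text
t 7.67 tcp [ 591.3 -317.7   31.2] shift units [ 0.01 -0.    0.01] turn units [ 0.    0.   -0.04] after-turn shift [ 0.01 -0.    0.01] open 9.6 ff 0.0 wf [ 0.5  0.  -0.4]
-111.25835216288043 (array([ 5.79742991e+02, -1.00597297e-01,  5.17533092e+01, -9.28609615e-03]), np.float64(-179.41999328489442), np.float64(3.8163266571050687))
```

View pics/t5.png

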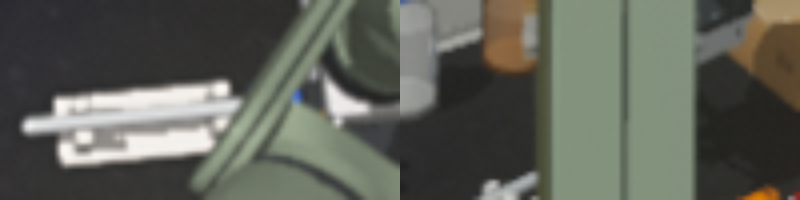

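```bash
python3 - <<'E'
from h import *
s=telemetry.state(); R=Ro.from_quat(s["tcp_rot"]).as_matrix()
for n in("top","scene"):
    im,W=cloud(n); L=(W-s["tcp_pos"])@R
    m=(abs(L[...,0])<80)&(abs(L[...,1])<120)&(L[...,2]<15)&(L[...,2]>-200)
    v,u=np.nonzero(m); k=np.argsort(L[m][:,2])
    print(n,len(k))
    for i in k[::max(1,len(k)//45)]: print((u[i],v[i]),L[v[i],u[i]].round(),im[v[i],u[i]])
E
```

```text
top 487
(np.int64(363), np.int64(159)) [   4.  -42. -200.] [92 94 94]
(np.int64(357), np.int64(160)) [  16.  -41. -188.] [78 80 80]
(np.int64(354), np.int64(160)) [  22.  -39. -180.] [230 231 232]
(np.int64(372), np.int64(172)) [ -22.  -73. -174.] [55 58 56]
(np.int64(349), np.int64(115)) [  20.   78. -173.] [63 60 58]
(np.int64(350), np.int64(116)) [  18.   75. -173.] [62 60 57]
(np.int64(350), np.int64(123)) [  20.   57. -173.] [70 74 70]
(np.int64(362), np.int64(164)) [   1.  -50. -172.] [68 65 63]
(np.int64(344), np.int64(116)) [  33.   77. -172.] [58 56 54]
(np.int64(356), np.int64(112)) [   1.   84. -172.] [61 56 55]
(np.int64(361), np.int64(163)) [   3.  -47. -171.] [66 64 62]
(np.int64(345), np.int64(121)) [  31.   64. -171.] [57 55 53]
(np.int64(365), np.int64(161)) [  -8.  -43. -171.] [62 61 60]
(np.int64(347), np.int64(122)) [  27.   61. -171.] [56 54 52]
(np.int64(349), np.int64(119)) [  21.   68. -170.] [64 61 59]
(np.int64(370), np.int64(167)) [ -19.  -60. -170.] [50 51 49]
(np.int64(344), np.int64(114)) [  32.   83. -170.] [67 64 62]
(np.int64(351), np.int64(115)) [  1
[... 4808 characters left out ...]
4(317), np.int64(130)) [   9.  -79. -142.] [109 111 108]
(np.int64(319), np.int64(130)) [   2.  -81. -141.] [111 112 110]
(np.int64(324), np.int64(127)) [ -27.  -78. -140.] [87 88 86]
(np.int64(324), np.int64(128)) [ -25.  -80. -138.] [86 87 84]
(np.int64(316), np.int64(132)) [  14.  -80. -137.] [108 110 107]
(np.int64(319), np.int64(131)) [  -0.  -80. -136.] [110 112 109]
(np.int64(321), np.int64(131)) [  -8.  -82. -134.] [110 111 109]
(np.int64(320), np.int64(131)) [  -6.  -79. -133.] [111 112 110]
(np.int64(315), np.int64(134)) [  20.  -81. -132.] [111 112 109]
(np.int64(316), np.int64(134)) [  17.  -83. -132.] [101 102 100]
(np.int64(318), np.int64(133)) [   1.  -78. -128.] [100 102  99]
```

The gripper body shows up where telemetry puts it, but its lowest visible part sits about 30 mm higher than the tool frame implies. The real fingers may end above the grip, so I'll reopen, go 18 mm lower in small steps, and close again.

>>> carry_out --series '[{"ax":0,"ay":0,"az":0,"x":0,"y":0,"z":0,"jaw":0.6},{"ax":0,"ay":0,"az":0,"x":0,"y":0,"z":0,"jaw":0.6},{"ax":0,"ay":0,"az":0,"x":0,"y":0,"z":0,"jaw":0.6},{"ax":0,"ay":0,"az":0,"x":0,"y":0,"z":0,"jaw":0.6},{"ax":0,"ay":0,"az":0,"x":0,"y":0,"z":0,"jaw":0.6},{"ax":0,"ay":0,"az":0,"x":0,"y":0,"z":0,"jaw":0.6},{"ax":0,"ay":0,"az":0,"x":0,"y":0,"z":0.1,"jaw":0.6},{"ax":0,"ay":0,"az":0,"x":0,"y":0,"z":0.1,"jaw":0.6},{"ax":0,"ay":0,"az":0,"x":0,"y":0,"z":0.1,"jaw":0.6},{"ax":0,"ay":0,"az":0,"x":0,"y":0,"z":0.1,"jaw":0.6},{"ax":0,"ay":0,"az":0,"x":0,"y":0,"z":0.1,"jaw":0.6},{"ax":0,"ay":0,"az":0,"x":0,"y":0,"z":0.1,"jaw":0.6}]' --force 20

```text
t: 8.87
tcp_pos: [591.2, -317.7, 12.6]
tcp_rot: [0.678, 0.735, -0.0, -0.0]
wrist_force: [0.2, -0.0, -0.7]
opening: 56.3
finger_force: 0.0
```

>>> carry_out --series '[{"ax":0,"ay":0,"az":0,"x":0,"y":0,"z":0,"jaw":0.1},{"ax":0,"ay":0,"az":0,"x":0,"y":0,"z":0,"jaw":0.1},{"ax":0,"ay":0,"az":0,"x":0,"y":0,"z":0,"jaw":0.1},{"ax":0,"ay":0,"az":0,"x":0,"y":0,"z":0,"jaw":0.1},{"ax":0,"ay":0,"az":0,"x":0,"y":0,"z":0,"jaw":0.1},{"ax":0,"ay":0,"az":0,"x":0,"y":0,"z":0,"jaw":0.1},{"ax":0,"ay":0,"az":0,"x":0,"y":0,"z":0,"jaw":0.1},{"ax":0,"ay":0,"az":0,"x":0,"y":0,"z":0,"jaw":0.1}]'

```text
t: 9.53
tcp_pos: [591.5, -317.8, 13.3]
tcp_rot: [0.678, 0.735, 0.0, 0.0]
wrist_force: [-0.4, 0.3, 0.4]
opening: 17.3
finger_force: 20.0
```

A real pinch at 20 N, so the fingers do end about 30–40 mm above the reported TCP. I'll reopen, go about 22 mm lower for a centred grip, and pinch firmly.

>>> carry_out --series '[{"ax":0,"ay":0,"az":0,"x":0,"y":0,"z":0,"jaw":0.5},{"ax":0,"ay":0,"az":0,"x":0,"y":0,"z":0,"jaw":0.5},{"ax":0,"ay":0,"az":0,"x":0,"y":0,"z":0,"jaw":0.5},{"ax":0,"ay":0,"az":0,"x":0,"y":0,"z":0,"jaw":0.5},{"ax":0,"ay":0,"az":0,"x":0,"y":0,"z":0.1,"jaw":0.5},{"ax":0,"ay":0,"az":0,"x":0,"y":0,"z":0.1,"jaw":0.5},{"ax":0,"ay":0,"az":0,"x":0,"y":0,"z":0.1,"jaw":0.5},{"ax":0,"ay":0,"az":0,"x":0,"y":0,"z":0.1,"jaw":0.5},{"ax":0,"ay":0,"az":0,"x":0,"y":0,"z":0,"jaw":0.5}]'

```text
t: 10.28
tcp_pos: [590.6, -317.2, -0.1]
tcp_rot: [0.678, 0.735, -0.0, -0.001]
wrist_force: [-0.1, 0.1, 0.8]
opening: 47.1
finger_force: 0.0
```

>>> carry_out --series '[{"ax":0,"ay":0,"az":0,"x":0,"y":0,"z":0.1,"jaw":0.5},{"ax":0,"ay":0,"az":0,"x":0,"y":0,"z":0.1,"jaw":0.5},{"ax":0,"ay":0,"az":0,"x":0,"y":0,"z":0.1,"jaw":0.5},{"ax":0,"ay":0,"az":0,"x":0,"y":0,"z":0,"jaw":0.5}]'

```text
t: 10.62
tcp_pos: [590.8, -317.4, -8.8]
tcp_rot: [0.678, 0.735, -0.0, -0.001]
wrist_force: [-1.0, 0.6, 0.8]
opening: 46.9
finger_force: 0.0
```

>>> carry_out --series '[{"ax":0,"ay":0,"az":0,"x":0,"y":0,"z":0,"jaw":0},{"ax":0,"ay":0,"az":0,"x":0,"y":0,"z":0,"jaw":0},{"ax":0,"ay":0,"az":0,"x":0,"y":0,"z":0,"jaw":0},{"ax":0,"ay":0,"az":0,"x":0,"y":0,"z":0,"jaw":0},{"ax":0,"ay":0,"az":0,"x":0,"y":0,"z":0,"jaw":0},{"ax":0,"ay":0,"az":0,"x":0,"y":0,"z":0,"jaw":0},{"ax":0,"ay":0,"az":0,"x":0,"y":0,"z":0,"jaw":0}]' --force 55

```text
t: 11.2
tcp_pos: [591.5, -317.8, -7.7]
tcp_rot: [0.678, 0.735, 0.0, 0.0]
wrist_force: [0.4, 0.6, 0.1]
opening: 16.8
finger_force: 55.0
```

>>> carry_out --series '[{"ax":0,"ay":0,"az":0,"x":0,"y":0,"z":-0.1,"jaw":0},{"ax":0,"ay":0,"az":0,"x":0,"y":0,"z":-0.2,"jaw":0},{"ax":0,"ay":0,"az":0,"x":0,"y":0,"z":-0.3,"jaw":0},{"ax":0,"ay":0,"az":0,"x":0,"y":0,"z":-0.3,"jaw":0},{"ax":0,"ay":0,"az":0,"x":0,"y":0,"z":-0.3,"jaw":0},{"ax":0,"ay":0,"az":0,"x":0,"y":0,"z":-0.3,"jaw":0},{"ax":0,"ay":0,"az":0,"x":0,"y":0,"z":-0.3,"jaw":0},{"ax":0,"ay":0,"az":0,"x":0,"y":0,"z":-0.2,"jaw":0},{"ax":0,"ay":0,"az":0,"x":0,"y":0,"z":0,"jaw":0}]'

```text
t: 11.95
tcp_pos: [592.7, -318.7, 54.8]
tcp_rot: [0.678, 0.735, 0.0, 0.002]
wrist_force: [0.6, 0.2, -0.9]
opening: 16.6
finger_force: 55.0
```

```bash
sed -i 's/s\["tcp_pos"\]-19\*R\[:,2\]/s["tcp_pos"]-58*R[:,2]/; s/,91\]   #/,52]   #/' h.py
python3 -c "
from h import *
togo(pre(250),TD)
im=rodfit()"
```

```text
t 11.95 tcp [ 592.7 -318.7   54.8] shift units [ 4.52 -3.48  0.07] turn units [0.03 0.02 1.72] after-turn shift [ 3.83 -4.23  0.09] open 16.6 ff 54.999825954437256 wf [ 0.6  0.2 -0.9]
rod n 224 slope x -0.078 slope z -0.004 rms 1.8 tip [np.float64(575.6), np.float64(-113.7), np.float64(111.7)] mid 580.8 -180.1 112.0
```

The rod is held level at z≈112. Turning it to the tube's direction and moving to the pre-insertion pose.

>>> carry_out --series '[{"ax":0,"ay":0,"az":0.6,"x":0,"y":0,"z":0,"jaw":0},{"ax":0,"ay":0,"az":0.6,"x":0,"y":0,"z":0,"jaw":0},{"ax":0,"ay":0,"az":0.52,"x":0,"y":0,"z":0,"jaw":0},{"ax":0,"ay":0,"az":0,"x":0.4,"y":-0.45,"z":0,"jaw":0},{"ax":0,"ay":0,"az":0,"x":0.55,"y":-0.6,"z":0,"jaw":0},{"ax":0,"ay":0,"az":0,"x":0.6,"y":-0.65,"z":0,"jaw":0},{"ax":0,"ay":0,"az":0,"x":0.6,"y":-0.65,"z":0,"jaw":0},{"ax":0,"ay":0,"az":0,"x":0.6,"y":-0.65,"z":0,"jaw":0},{"ax":0,"ay":0,"az":0,"x":0.6,"y":-0.65,"z":0,"jaw":0},{"ax":0,"ay":0,"az":0,"x":0.48,"y":-0.58,"z":0,"jaw":0},{"ax":0,"ay":0,"az":0,"x":0,"y":0,"z":0,"jaw":0},{"ax":0,"ay":0,"az":0,"x":0,"y":0,"z":0,"jaw":0}]'

```text
t: 13.0
tcp_pos: [475.6, -189.8, 51.6]
tcp_rot: [0.741, 0.671, -0.0, -0.001]
wrist_force: [-1.1, -0.9, -0.4]
opening: 16.5
finger_force: 55.0
```

```bash
python3 -c "
from h import *
togo(pre(250),TD)
im=rodfit()
d=vision.get_image('top')[0]
im,W=cloud('top');cv2.imwrite('pics/t6.png',cv2.resize(im[150:230,170:370],None,fx=4,fy=4))
Z=W[...,2];m=np.zeros(Z.shape,bool);m[160:212,170:225]=True;T=W[m&(Z>108)];T=T[T[:,1]>85]
print('tube',axfit(T,13,110))"
```

```text
t 13.0 tcp [ 475.6 -189.8   51.6] shift units [-0.06  0.08 -0.01] turn units [-0.01 -0.    0.01] after-turn shift [-0.06  0.08 -0.01] open 16.5 ff 55.00060558319092 wf [-1.1 -0.9 -0.4]
rod n 220 slope x 0.092 slope z 0.007 rms 1.9 tip [np.float64(494.7), np.float64(12.4), np.float64(110.2)] mid 488.7 -52.8 109.7
tube (array([ 5.08221936e+02,  8.64061354e-02,  1.11776176e+02, -4.41231135e-04]), np.float64(116.66000307452698), np.float64(2.231132164549542))
```

View pics/t6.png

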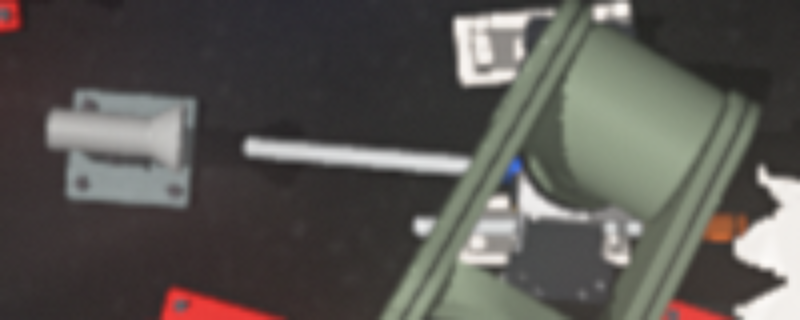

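The rod at crop (248–520,147–165) points at the funnel mouth (185,138) and is parallel to it. It needs about 4 mm more +x and 1.5 mm more height before I feed it in.

>>> carry_out --series '[{"ax":0,"ay":0,"az":0,"x":0,"y":0.13,"z":-0.05,"jaw":0},{"ax":0,"ay":0,"az":0,"x":0.2,"y":0,"z":0,"jaw":0},{"ax":0,"ay":0,"az":0,"x":0.3,"y":0,"z":0,"jaw":0},{"ax":0,"ay":0,"az":0,"x":0.3,"y":0,"z":0,"jaw":0},{"ax":0,"ay":0,"az":0,"x":0.3,"y":0,"z":0,"jaw":0},{"ax":0,"ay":0,"az":0,"x":0.3,"y":0,"z":0,"jaw":0},{"ax":0,"ay":0,"az":0,"x":0.3,"y":0,"z":0,"jaw":0},{"ax":0,"ay":0,"az":0,"x":0.2,"y":0,"z":0,"jaw":0},{"ax":0,"ay":0,"az":0,"x":0.2,"y":0,"z":0,"jaw":0},{"ax":0,"ay":0,"az":0,"x":0.2,"y":0,"z":0,"jaw":0},{"ax":0,"ay":0,"az":0,"x":0,"y":0,"z":0,"jaw":0},{"ax":0,"ay":0,"az":0,"x":0,"y":0,"z":0,"jaw":0}]'

```text
t: 14.15
tcp_pos: [487.4, -122.3, 53.7]
tcp_rot: [0.741, 0.671, -0.0, 0.0]
wrist_force: [0.4, -1.1, -0.7]
opening: 16.4
finger_force: 55.0
```

```bash
cat >> h.py <<'E'
def rod2(lo=60,hi=130):
    im,W=cloud("top"); s=telemetry.state(); R=Ro.from_quat(s["tcp_rot"]).as_matrix()
    L=(W-(s["tcp_pos"]-58*R[:,2]))@R
    m=(L[...,0]>lo)&(L[...,0]<hi)&(abs(L[...,1])<25)&(abs(L[...,2])<25)&(W[...,1]<50)
    P=W[m]; p,ym,e=axfit(P,6,105); yy=57
    print("rod n",len(P),"slopes",p[[1,3]].round(3),"rms",e.round(1),"at mouth x,z",(p[0]+p[1]*(57-ym)).round(1),(p[2]+p[3]*(57-ym)).round(1)); return im
E
python3 -c "
from h import *
togo(pre(33),TD)
rod2()"
```

```text
t 14.15 tcp [ 487.4 -122.3   53.7] shift units [ 4.9  -0.08  0.05] turn units [0. 0. 0.] after-turn shift [ 4.9  -0.08  0.06] open 16.4 ff 55.000274777412415 wf [ 0.4 -1.1 -0.7]
rod n 95 slopes [0.091 0.049] rms 1.8 at mouth x,z 503.7 115.6
```

The tip is about 30 mm inside with no contact force. Continuing.

>>> carry_out --series '[{"ax":0,"ay":0,"az":0,"x":0.25,"y":0,"z":0,"jaw":0},{"ax":0,"ay":0,"az":0,"x":0.25,"y":0,"z":0,"jaw":0},{"ax":0,"ay":0,"az":0,"x":0.25,"y":0,"z":0,"jaw":0},{"ax":0,"ay":0,"az":0,"x":0.25,"y":0,"z":0,"jaw":0},{"ax":0,"ay":0,"az":0,"x":0.25,"y":0,"z":0,"jaw":0},{"ax":0,"ay":0,"az":0,"x":0.25,"y":0,"z":0,"jaw":0},{"ax":0,"ay":0,"az":0,"x":0.25,"y":0,"z":0,"jaw":0},{"ax":0,"ay":0,"az":0,"x":0.25,"y":0,"z":0,"jaw":0}]'

```text
t: 14.87
tcp_pos: [493.4, -61.9, 53.6]
tcp_rot: [0.741, 0.671, 0.0, -0.0]
wrist_force: [0.9, -0.3, -0.6]
opening: 16.5
finger_force: 55.0
```

>>> carry_out --series '[{"ax":0,"ay":0,"az":0,"x":0.25,"y":0,"z":0,"jaw":0},{"ax":0,"ay":0,"az":0,"x":0.25,"y":0,"z":0,"jaw":0},{"ax":0,"ay":0,"az":0,"x":0.25,"y":0,"z":0,"jaw":0},{"ax":0,"ay":0,"az":0,"x":0.25,"y":0,"z":0,"jaw":0},{"ax":0,"ay":0,"az":0,"x":0.25,"y":0,"z":0,"jaw":0},{"ax":0,"ay":0,"az":0,"x":0.25,"y":0,"z":0,"jaw":0},{"ax":0,"ay":0,"az":0,"x":0.25,"y":0,"z":0,"jaw":0},{"ax":0,"ay":0,"az":0,"x":0.25,"y":0,"z":0,"jaw":0}]'

```text
t: 15.53
tcp_pos: [499.4, -2.3, 53.7]
tcp_rot: [0.742, 0.671, -0.0, 0.0]
wrist_force: [0.6, -0.2, -0.1]
opening: 17.0
finger_force: 55.0
```

```bash
cat >> h.py <<'E'
def far():
    im,W=cloud("top"); Z=W[...,2]
    m=(W[...,1]>155)&(W[...,1]<290)&(abs(W[...,0]-517)<40)&(Z>70)&(Z<150); P=W[m]
    if len(P)>5: print("past tube n",len(P),"tip y",P[:,1].max().round(1),"past mouth",((P[:,1].max()-57)*1.004).round(1),"x,z med",np.median(P,0).round(1))
    return im
E
python3 -c "
from h import *
togo(pre(33),TD)
far()"
```

```text
t 15.53 tcp [499.4  -2.3  53.7] shift units [ 0.88 -0.08  0.06] turn units [ 0.  0. -0.] after-turn shift [ 0.88 -0.08  0.06] open 17.0 ff 54.99990999698639 wf [ 0.6 -0.2 -0.1]
past tube n 76 tip y 203.1 past mouth 146.7 x,z med [516.3 179.8 115.4]
```

>>> carry_out --series '[{"ax":0,"ay":0,"az":0,"x":0.2,"y":0,"z":0,"jaw":0},{"ax":0,"ay":0,"az":0,"x":0.2,"y":0,"z":0,"jaw":0},{"ax":0,"ay":0,"az":0,"x":0.2,"y":0,"z":0,"jaw":0},{"ax":0,"ay":0,"az":0,"x":0.1,"y":0,"z":0,"jaw":0},{"ax":0,"ay":0,"az":0,"x":0.1,"y":0,"z":0,"jaw":0},{"ax":0,"ay":0,"az":0,"x":0,"y":0,"z":0,"jaw":0},{"ax":0,"ay":0,"az":0,"x":0,"y":0,"z":0,"jaw":0}]'

```text
t: 16.17
tcp_pos: [501.7, 20.8, 53.6]
tcp_rot: [0.741, 0.671, -0.0, 0.0]
wrist_force: [0.5, -0.1, -1.5]
opening: 16.6
finger_force: 55.0
```

```bash
python3 -c "
from h import *
togo(pre(33),TD)
im=far()
b=vision.get_image('scene')[0]
cv2.imwrite('pics/t7.png',np.vstack([cv2.resize(im[160:215,150:290],None,fx=4,fy=4),cv2.resize(b[160:215,150:290],None,fx=4,fy=4)]))"
```

```text
t 16.17 tcp [501.7  20.8  53.6] shift units [ 0.1  -0.08  0.05] turn units [-0.  0. -0.] after-turn shift [ 0.1  -0.08  0.05] open 16.6 ff 55.00028908252716 wf [ 0.5 -0.1 -1.5]
past tube n 116 tip y 227.1 past mouth 170.8 x,z med [517.2 190.8 115.2]
```

View pics/t7.png

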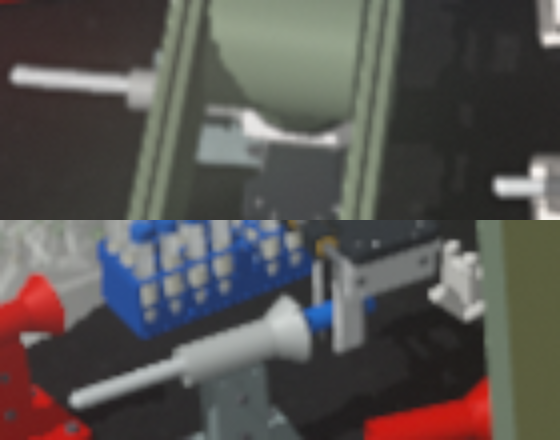

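The rod runs through the tube, with its bare end about 171 mm past the mouth and the collar inside the funnel. A final nudge, then release and retreat upward.

>>> carry_out --series '[{"ax":0,"ay":0,"az":0,"x":0.08,"y":0,"z":0,"jaw":0},{"ax":0,"ay":0,"az":0,"x":0.07,"y":0,"z":0,"jaw":0},{"ax":0,"ay":0,"az":0,"x":0,"y":0,"z":0,"jaw":0},{"ax":0,"ay":0,"az":0,"x":0,"y":0,"z":0,"jaw":0.3},{"ax":0,"ay":0,"az":0,"x":0,"y":0,"z":0,"jaw":0.5},{"ax":0,"ay":0,"az":0,"x":0,"y":0,"z":0,"jaw":0.7},{"ax":0,"ay":0,"az":0,"x":0,"y":0,"z":0,"jaw":0.7},{"ax":0,"ay":0,"az":0,"x":0,"y":0,"z":0,"jaw":0.7},{"ax":0,"ay":0,"az":0,"x":0,"y":0,"z":0,"jaw":0.7},{"ax":0,"ay":0,"az":0,"x":0,"y":0,"z":0,"jaw":0.7},{"ax":0,"ay":0,"az":0,"x":0,"y":0,"z":0,"jaw":0.7},{"ax":0,"ay":0,"az":0,"x":0,"y":0,"z":0,"jaw":0.7}]'

```text
t: 17.27
tcp_pos: [502.1, 25.3, 53.7]
tcp_rot: [0.742, 0.671, 0.0, -0.0]
wrist_force: [0.1, 0.4, 0.9]
opening: 65.5
finger_force: 0.0
```

>>> carry_out --series '[{"ax":0,"ay":0,"az":0,"x":0,"y":0,"z":-0.3,"jaw":0.7},{"ax":0,"ay":0,"az":0,"x":0,"y":0,"z":-0.5,"jaw":0.7},{"ax":0,"ay":0,"az":0,"x":0,"y":0,"z":-0.8,"jaw":0.7},{"ax":0,"ay":0,"az":0,"x":0,"y":0,"z":-0.8,"jaw":0.7},{"ax":0,"ay":0,"az":0,"x":0,"y":0,"z":-0.8,"jaw":0.7},{"ax":0,"ay":0,"az":0,"x":0,"y":0,"z":-0.8,"jaw":0.7},{"ax":0,"ay":0,"az":0,"x":-0.9,"y":0,"z":0,"jaw":0.7},{"ax":0,"ay":0,"az":0,"x":-0.9,"y":0,"z":0,"jaw":0.7},{"ax":0,"ay":0,"az":0,"x":-0.9,"y":0,"z":0,"jaw":0.7},{"ax":0,"ay":0,"az":0,"x":-0.9,"y":0,"z":0,"jaw":0.7},{"ax":0,"ay":0,"az":0,"x":-0.9,"y":0,"z":0,"jaw":0.7},{"ax":0,"ay":0,"az":0,"x":0,"y":0,"z":0,"jaw":0.7}]'

```text
t: 18.27
tcp_pos: [488.6, -113.2, 174.6]
tcp_rot: [0.743, 0.669, -0.001, 0.001]
wrist_force: [0.8, -0.1, -0.2]
opening: 65.8
finger_force: 0.0
```

```bash
python3 -c "
from h import *
togo(pre(33),TD)
im=far()
b=vision.get_image('scene')[0]
cv2.imwrite('pics/t8.png',np.vstack([cv2.resize(im[160:230,150:330],None,fx=4,fy=4),cv2.resize(b[145:225,150:330],None,fx=4,fy=4)]))"
```

```text
t 18.27 tcp [ 488.6 -113.2  174.6] shift units [ 4.6  -0.12  4.07] turn units [ 0.01  0.02 -0.04] after-turn shift [ 4.59 -0.09  4.09] open 65.8 ff 0.0 wf [ 0.8 -0.1 -0.2]
past tube n 120 tip y 231.6 past mouth 175.3 x,z med [514.9 191.9 109.9]
```

View pics/t8.png

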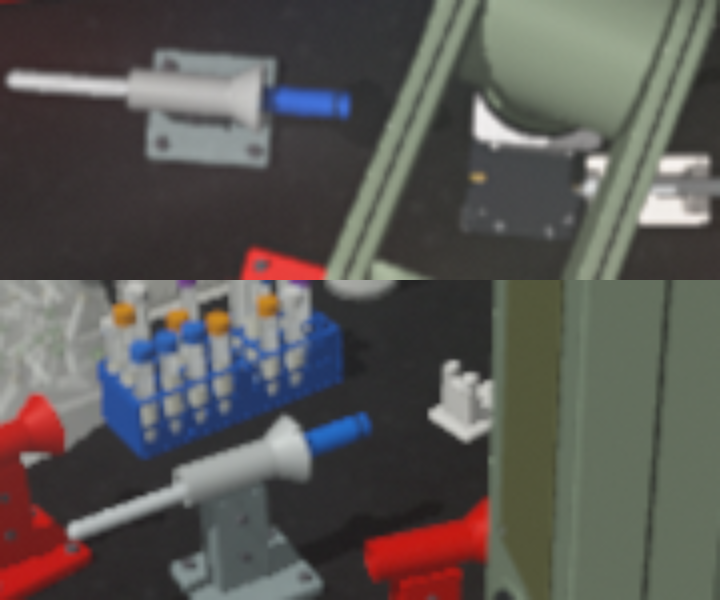

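The released rod rests in the tube, with its tip at crop (10,78) about 175 mm past the mouth and the blue grip at (275–348,102). The arm is clear and the orange rod is still in its cradle. Handing in.

```bash
python3 -c "
from rig import robot
print(robot.close_job())"
```

```text
the job is handed in; nothing more can be done
None
```

I fed the blue rod through the grey guide tube and let go: the bare end is about 175 mm past the mouth, the collar is in the funnel, and the arm is clear. The orange rod is still in its cradle, and I handed the job in at about 18 s, though no verdict came back.

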